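# Open the till's connection box

## Robot

A 6-joint arm with a two-finger parallel gripper is mounted at the origin on a cart in front of the work surface, level with it; the furniture and walls round the work are solid. World frame = base frame: x ahead of the robot, y to its left, z up, the work surface at z = 0. Lengths are in m, angles in rad, forces in N, time in s.
With the tool pointing down it reaches from about 0.275 to 0.775 m from the base axis. Payload 14.6 kg.
Tool frame: the origin (TCP) lies between the finger pads; the fingertips stand 22 mm ahead of it and the grasp point (between the pads) lies 3 mm ahead of it; y points along the fingers, z is the direction in which the jaws open and shut, and the axes are right-handed (so a half turn about y gives the same grasp; the last joint's range is limited). The gripper opens to 85 mm and grips with 20 to 120 N. Pads are 22 mm wide; open, the fingers measure 114 mm over their backs; the gripper's body (76 mm by 85 mm) begins 54 mm behind the grasp point. The pads swing forward as they close: fully open they stand 13 mm farther back than shut.
Start: joints at [-1.303, 0.263, -0.048, 1.259, 0, 1.415], TCP at [0.215, -0.479, 0.253] pointing down, gripper open.
Joint ranges: [-2.65, 2.65], [-0.89, 1.7], [-1.18, 1.37], [-2.13, 2.11], [-1.35, 1.29], [-3.14, 3.14]. Speed limits (rad/s): [1.89, 1.89, 2.57, 2.79, 3.14, 3.14].

## Interface

Orientations are given as a unit quaternion [w, x, y, z].
In Python, from bench import get_obs, viewer, job_done gives the robot as it stands.
- The arm moves only by the tool carry_out, never from a script. Its arguments are lists of equal length, an entry for each row: "xyz": the shift along the tool's x, y, z in cm, a list of three; "delta_rot": the turn, a rotation vector about the tool's x, y, z in rad, a list of three; "jaw": the finger opening in cm, from 0 to 8.54. A call has 1 to 8 rows; each row is the pose to reach, as a shift and turn from the pose commanded when the call began, along the tool's axes at that moment; what a row does not reach only later rows make up. A row lasts 1/8 s, in which the tool goes at most 62.5 mm and 10.7 degrees, less where a joint would pass 70% of its speed; a pose out of reach is approached as far as the arm can. A call with a gripper value outside its range is refused whole. The fingers move at their own pace and stop on an object; the grip force is fixed at half the most. Time passes only in rows, so rows that repeat a pose let the fingers close. It gives the time, the measured TCP pose, the force and the opening at its end, in the units of the state.
- get_obs(): the state, without advancing time (a new reading comes with each control period).
- viewer.camera(name): name is "scene" or "top"; returns the picture (420x560x3 uint8, red, green, blue); there is no depth.
- viewer.camera_params(name): a dict with "K" (3x3 intrinsics, pixels), "origin" and "attitude" of the camera in the world. Camera axes: x right, y down, z forward; pixel columns grow to the right and rows downward; lengths in m; the calibration is good to about 2 mm. A picture is of the moment at which its call begins. camera_params takes no time and is no camera call.
- job_done(): hands the job in, once; it reports no verdict.
The state is a dict: "clock": time; "joint_pos": joint angles; "joint_velocities": joint speeds; "joint_efforts": joint torques, N m; "ee_pos": TCP position; "ee_rot": TCP orientation; "ft_force": force on the tool from outside, world axes, zero at the start; "torque": the same for the moment, N m; "opening": opening from 0.0 (shut) to 1.0 (fully open).
Only numpy, scipy, OpenCV 4.12 (cv2) and the standard library are available. Lean on these libraries where they do the work, as an engineer would, in place of code of your own. Each camera call takes 0.05 s, during which the arm holds its last target.

## Task

The terminals in the long connection box on the counter have to be checked. Take its loose cover plate by the handle, lift it up off its two pins and set it down, without dropping it, flat with the handle up on the middle of the wooden board. Leave the cover of the square box where it is.

Things in the scene. Friction and masses are not known exactly. Their poses are not given: they have to be found in the camera images.
- long_cover: loose oblong aluminium plate 160 (x) x 100 x 5 mm, 0.14 to 0.28 kg, lying on the long box. Origin: centre of its underside, z up. Black bridge handle over its middle (also its centre of mass), along x: bar 60 mm long, 14 mm thick (y), from 24 to 40 mm above the plate's underside, a 10 mm post at each end; pinch it across y. Two 13 mm holes at x = +-66 mm.
- long_box: open grey plastic housing 160 (x) x 100 x 40 mm, fixed to the counter. Origin: centre of its underside, z up. The cover lies on its rim, 40 mm up, with the same x axis. Two upright steel pins, 6 mm thick, at x = +-66 mm, y = 0, stand 8 mm above the top of the seated plate; nothing else holds the cover.
- square_cover: loose square aluminium cover plate, 100 x 100 x 5 mm, with a like handle 40 mm long, lying on the pins of a square grey connection box 40 mm high. Not to be moved. Origin at the centre of its underside, z up.
- board: bare wooden sample board with rounded corners, 130 (x) x 200 (y) x 14 mm, 0.28 kg, lying loose on the counter. Origin at the centre of its underside; its flat top is at z = 14 mm.

How it is judged:
By the outcome, as a careful person would: the job done as asked, in the order asked, and still so for the second after the job is handed in, with the robot touching nothing.
It also fails if it takes over 45 s, if anything falls off the work surface, if the arm or the gripper's body presses on something with over 40 N, if the wrist force passes 120 N, or if a joint passes its speed limit or range.

## Working session

There is one attempt and no reset: what is moved stays moved. The work goes in short steps, Python scripts to look and compute and a tool call to move; the robot and the scene stay as the last step left them, time stands still between calls to the robot, and variables do not carry over. Pictures are saved under pics/ and viewed, and the job is handed in when it is done.

Besides the shell and the picture viewer there is one more tool, called after "Call:" as a command line: name --argument value ..., lists and objects as JSON in quotes. carry_out: Moves the arm, as the interface text tells. Its arguments: {"type":"object","properties":{"xyz":{"type":"array"},"delta_rot":{"type":"array"},"jaw":{"type":"array"}},"required":["xyz","delta_rot","jaw"]}

```bash
mkdir -p pics; ls; python3 - <<'E'
from bench import get_obs, viewer
import cv2
o=get_obs();print({k:o[k] for k in('clock','ee_pos','ee_rot','opening','ft_force')})
for n in('scene','top'):
    p=viewer.camera_params(n);print(n,p)
    cv2.imwrite(f'pics/{n}0.png',viewer.camera(n)[:,:,::-1])
E
```

```text
pics
{'clock': 0.0, 'ee_pos': array([ 0.21533983, -0.47851243,  0.25281237]), 'ee_rot': array([ 0.14833791, -0.14838455,  0.69175199, -0.69098269]), 'opening': 0.9972251194631995, 'ft_force': array([-0.40560701, -1.19102023,  0.45861797])}
scene {'K': array([[510.63170162,   0.        , 282.22858585],
       [  0.        , 510.63170162, 212.94196255],
       [  0.        ,   0.        ,   1.        ]]), 'origin': array([-0.37757549, -0.65501657,  0.75530743]), 'attitude': array([-0.42454656,  0.78491162, -0.40383127,  0.20148021])}
top {'K': array([[472.66321785,   0.        , 283.29621322],
       [  0.        , 472.66321785, 206.74402789],
       [  0.        ,   0.        ,   1.        ]]), 'origin': array([0.36733123, 0.00262911, 1.4432364 ]), 'attitude': array([ 0.02922862, -0.70023582,  0.71281158, -0.02674196])}
```

View pics/scene0.png

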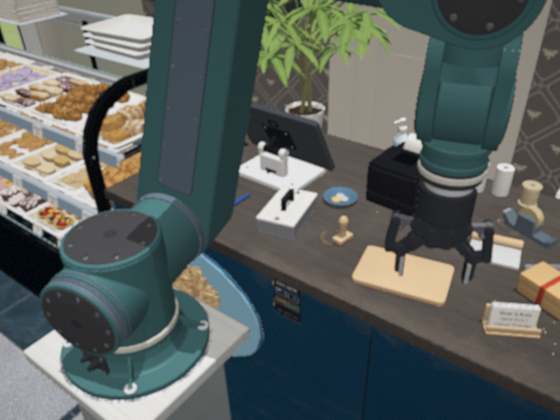

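View pics/top0.png

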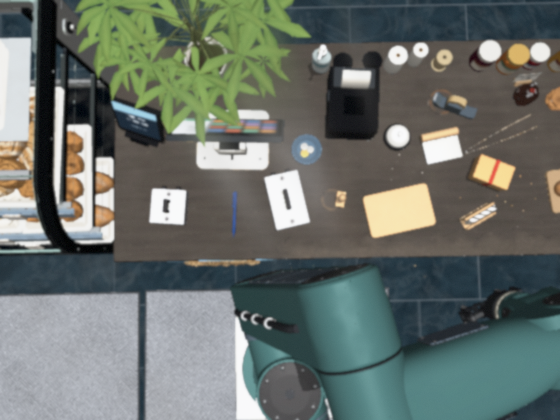

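The top view shows the long cover near (287,200), the square one at (168,207) and the board at (400,210). A small upright object stands between cover and board at (338,198). Next I measure the cover, handle and board.

```bash
cat > h.py <<'E'
import numpy as np, cv2
from scipy.spatial.transform import Rotation as R
from bench import get_obs, viewer
def Rm(q): return R.from_quat(np.roll(q,-1)).as_matrix()
def cast(p,uv,z):
    d=Rm(p['attitude'])@np.linalg.inv(p['K'])@np.r_[uv,1.]
    o=p['origin']; return o+d*(z-o[2])/d[2]
def proj(p,X):
    c=p['K']@(Rm(p['attitude']).T@(np.asarray(X)-p['origin'])); return c[:2]/c[2]
def blob(mask,box):
    m=np.zeros_like(mask);x0,y0,x1,y1=box;m[y0:y1,x0:x1]=mask[y0:y1,x0:x1]
    c,_=cv2.findContours(m,cv2.RETR_EXTERNAL,cv2.CHAIN_APPROX_NONE)
    return max(c,key=cv2.contourArea)
def rect(p,c,z):
    P=np.array([cast(p,q,z)[:2] for q in c[:,0].astype(float)])
    r=cv2.minAreaRect((P*1000).astype(np.float32))
    b=cv2.boxPoints(r); e=b[1]-b[0]; f=b[2]-b[1]; L=e if np.linalg.norm(e)>np.linalg.norm(f) else f
    return np.round(r[0],1),np.round(r[1],1),round(np.degrees(np.arctan2(L[1],L[0]))%180,1)
E
python3 - <<'E'
from h import *
p=viewer.camera_params('top')
print('cam R',Rm(p['attitude']).round(3).tolist())
im=cv2.imread('pics/top0.png');hsv=cv2.cvtColor(im,cv2.COLOR_BGR2HSV)
g=im.min(2)
white=((g>150)&(hsv[...,1]<50)).astype(np.uint8)
c=blob(white,(255,160,318,240));print('cover',rect(p,c,.045))
c=blob((g<90).astype(np.uint8),(275,182,299,216));print('handle',rect(p,c,.040))
c=blob(((hsv[...,1]>60)&(hsv[...,2]>150)).astype(np.uint8),(355,175,445,245));print('board',rect(p,c,.014))
c=blob(white,(140,180,195,232));print('sq',rect(p,c,.045))
o=get_obs();print(Rm(o['ee_rot']).round(3).tolist())
big=cv2.resize(im[150:250,250:450],None,fx=4,fy=4,interpolation=cv2.INTER_CUBIC);cv2.imwrite('pics/z0.png',big)
s=cv2.imread('pics/scene0.png');cv2.imwrite('pics/z1.png',cv2.resize(s[170:310,230:430],None,fx=4,fy=4,interpolation=cv2.INTER_CUBIC))
E
```

```text
cam R [[-0.018, -0.997, 0.079], [-1.0, 0.018, 0.003], [-0.004, -0.079, -0.997]]
cover (array([500.5,  -3.7]), array([164.7, 104.6]), np.float32(12.3))
handle (array([502. ,  -2.9]), array([49.4,  3.6]), np.float32(12.9))
board (array([ 464.7, -343. ]), array([133.2, 203.2]), np.float32(101.5))
sq (array([487. , 350.9]), array([104.6, 104.6]), np.float32(85.6))
[[-0.912, -0.0, 0.41], [-0.41, 0.001, -0.912], [-0.0, -1.0, -0.001]]
```

```bash
sleep 0
```

```text
(no output)
```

View pics/z0.png

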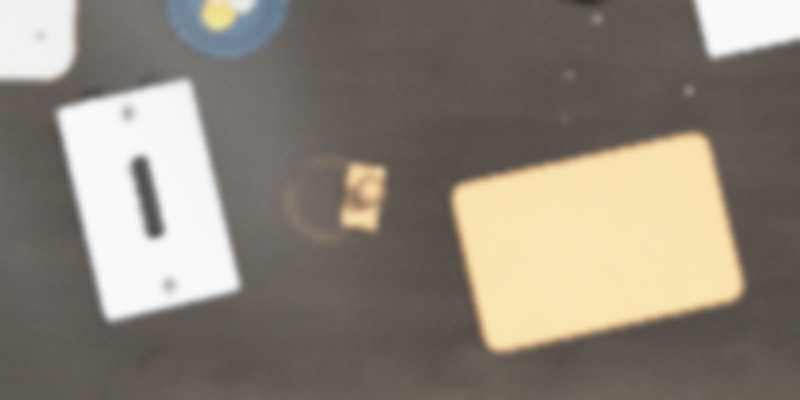

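View pics/z1.png

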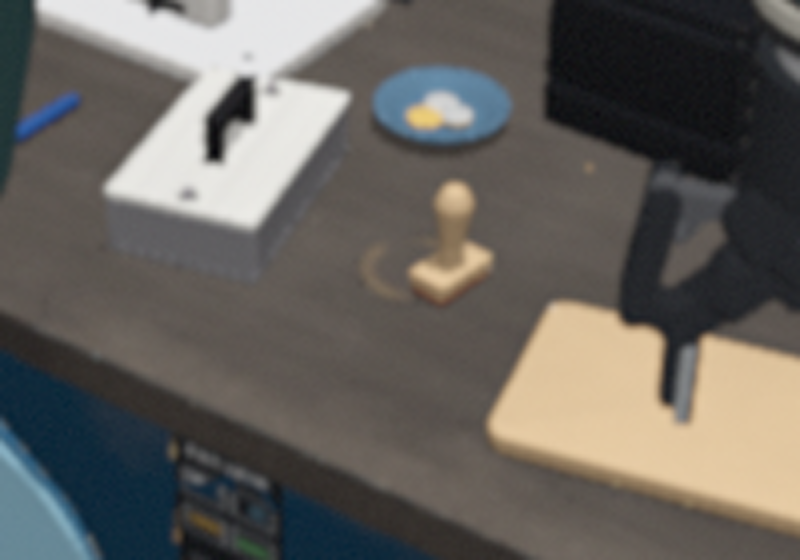

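The z0/z1 crops show the long cover seated, with holes at (282,178) and (292,221) in the original pixels. The stamp, about 7 cm tall, stands between it and the board. The measured sizes are within 5 mm of those given. I first used the wrong height for the handle; recast at z = 0.08 it lies at about (0.498, -0.003), against (0.5005, -0.004) for the plate. I'll use (0.500, -0.003) with a yaw of 12.5°.

I move above it while turning the tool by +168°, which keeps the last joint mid-range.

Call:
carry_out --xyz '[[-3,0,-2],[-8,0,-5.5],[-13,0,-9],[-18,0,-12.5],[-23,0,-16],[-28,0,-19.5],[-33,0,-23],[-38,0,-26.4]]' --delta_rot '[[0,-0.18,0],[0,-0.36,0],[0,-0.54,0],[0,-0.72,0],[0,-0.9,0],[0,-1.08,0],[0,-1.26,0],[0,-1.44,0]]' --jaw '[8.5,8.5,8.5,8.5,8.5,8.5,8.5,8.5]'

```text
clock: 1.1
ee_pos: [0.4542, -0.0801, 0.2533]
ee_rot: [-0.569, 0.569, -0.42, 0.42]
ft_force: [0.7, -0.9, 0.9]
opening: 0.997
```

```bash
cat > go.py <<'E'
import sys
from h import *
# remaining shift to world target x y z and jaw yaw deg
x,y,z,yaw=map(float,sys.argv[1:5])
o=get_obs();M=Rm(o['ee_rot'])
a=np.radians(yaw);Z=np.array([np.cos(a),np.sin(a),0]);Y=np.array([0,0,-1.]);T=np.c_[np.cross(Y,Z),Y,Z]
print('t',o['clock'],'pos',o['ee_pos'].round(4),'F',o['ft_force'].round(1),'open',round(o['opening'],3),'q',o['joint_pos'].round(2))
print('shift cm',(M.T@(np.array([x,y,z])-o['ee_pos'])*100).round(2),'rot',R.from_matrix(M.T@T).as_rotvec().round(3))
E
python3 go.py .5 -.003 .17 102.5
```

```text
t 1.1 pos [ 0.4542 -0.0801  0.2533] F [ 0.7 -0.9  0.9] open 0.997 q [-0.35  0.15 -0.19  1.22 -0.    0.92]
shift cm [-6.03  8.33  6.64] rot [ 0.    -1.491  0.   ]
```

Call:
carry_out --xyz '[[-2,0,2],[-4,0,4],[-6,0,6.6],[-6,1,6.6],[-6,3,6.6],[-6,5,6.6],[-6,7,6.6],[-6,8.3,6.6]]' --delta_rot '[[0,-0.18,0],[0,-0.36,0],[0,-0.54,0],[0,-0.72,0],[0,-0.9,0],[0,-1.08,0],[0,-1.26,0],[0,-1.44,0]]' --jaw '[8.5,8.5,8.5,8.5,8.5,8.5,8.5,8.5]'

```text
clock: 2.1
ee_pos: [0.4991, -0.0056, 0.1692]
ee_rot: [0.705, -0.705, -0.059, 0.06]
ft_force: [0.6, 0.4, -0.7]
opening: 0.998
```

```bash
python3 go.py .5 -.003 .12 102.5; python3 - <<'E'
from h import *
for n in('scene','top'):
    im=viewer.camera(n)[:,:,::-1]; cv2.imwrite(f'pics/{n}1.png',im)
E
```

```text
t 2.1 pos [ 0.4991 -0.0056  0.1692] F [ 0.6  0.4 -0.7] open 0.998 q [-0.17  0.26 -0.28  1.02  0.   -0.34]
shift cm [0.14 4.92 0.23] rot [-0.    -0.051 -0.001]
```

View pics/scene1.png

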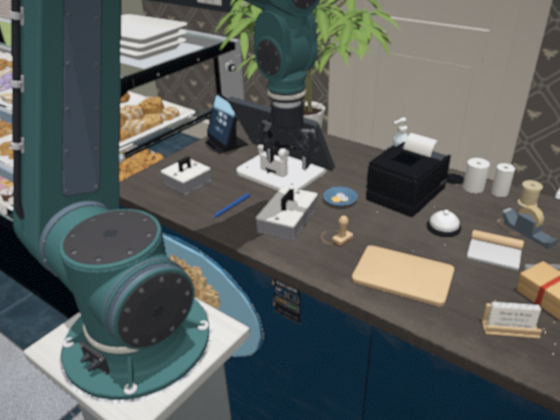

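The gripper shows at about (285,150), above the handle at (288,198). I'll check the projected positions on a crop.

```bash
python3 - <<'E'
from h import *
p=viewer.camera_params('scene');o=get_obs()
print('tcp px',proj(p,o['ee_pos']))
a=np.radians(12.5);ex=np.array([np.cos(a),np.sin(a),0]);ey=np.array([-np.sin(a),np.cos(a),0]);C=np.array([.5,-.003,0])
im=cv2.imread('pics/scene1.png')[130:250,230:350];im=cv2.resize(im,None,fx=5,fy=5,interpolation=cv2.INTER_CUBIC)
for s in(-1,1):
  q=(proj(p,C+ex*.03*s+[0,0,.08])-[230,130])*5+2;cv2.circle(im,tuple(int(v) for v in q),4,(0,0,255),1)
  for t in(-1,1):
    q=(proj(p,C+ex*.08*s+ey*.05*t+[0,0,.045])-[230,130])*5+2;cv2.circle(im,tuple(int(v) for v in q),4,(0,255,0),1)
cv2.imwrite('pics/z2.png',im)
E
```

```text
tcp px [287.23106896 161.96889585]
```

View pics/z2.png

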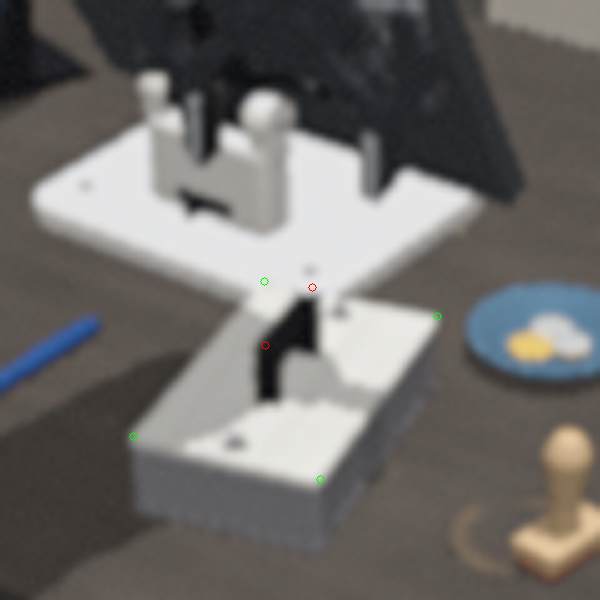

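The projected plate corners (green) and handle ends (red) match the picture to 1–2 pixels. I re-read the state after settling.

```bash
python3 go.py .5 -.003 .076 102.5
```

```text
t 2.2 pos [ 0.4987 -0.0055  0.169 ] F [-0.2  0.2  1. ] open 0.996 q [-0.17  0.26 -0.28  1.03  0.   -0.34]
shift cm [0.19 9.3  0.22] rot [-0.001 -0.055 -0.002]
```

Call:
carry_out --xyz '[[0.2,1,0.2],[0.2,3,0.2],[0.2,5,0.2],[0.2,6.5,0.2],[0.2,8,0.2],[0.2,9,0.2],[0.2,9.3,0.2],[0.2,9.3,0.2]]' --delta_rot '[[0,-0.05,0],[0,-0.05,0],[0,-0.05,0],[0,-0.05,0],[0,-0.05,0],[0,-0.05,0],[0,-0.05,0],[0,-0.05,0]]' --jaw '[8.5,8.5,8.5,8.5,8.5,8.5,8.5,8.5]'

```text
clock: 3.2
ee_pos: [0.5014, -0.0034, 0.0775]
ee_rot: [-0.703, 0.703, 0.074, -0.074]
ft_force: [-0.4, 0.0, -0.6]
opening: 0.994
```

```bash
python3 go.py .5 -.003 .076 102.5; python3 - <<'E'
from h import *
im=viewer.camera('scene')[:,:,::-1]
cv2.imwrite('pics/z3.png',cv2.resize(im[130:250,230:350],None,fx=5,fy=5,interpolation=cv2.INTER_CUBIC))
E
```

```text
t 3.2 pos [ 0.5014 -0.0034  0.0775] F [-0.4  0.  -0.6] open 0.994 q [-0.17  0.35 -0.44  0.78  0.   -0.38]
shift cm [-0.13  0.15  0.07] rot [ 0.    -0.008  0.   ]
```

View pics/z3.png

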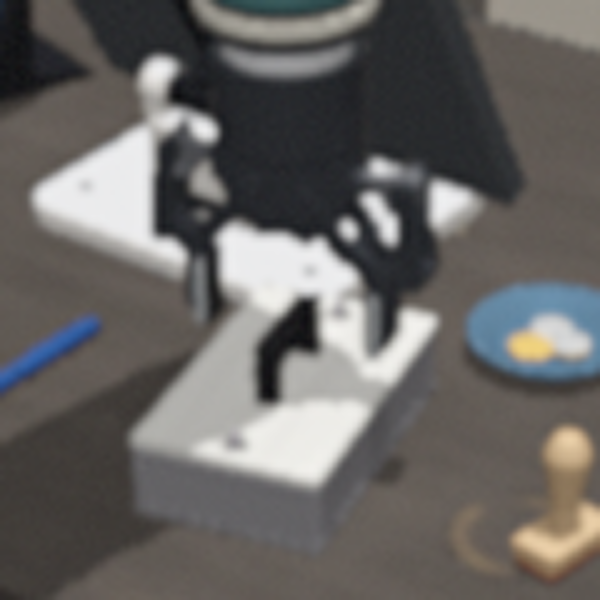

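The fingers straddle the handle's middle: they sit at (200,300) and (378,340), with the handle at (289,317). I close them.

Call:
carry_out --xyz '[[-0.1,0.1,0.05],[-0.1,0.1,0.05],[-0.1,0.1,0.05],[-0.1,0.1,0.05],[-0.1,0.1,0.05],[-0.1,0.1,0.05],[-0.1,0.1,0.05],[-0.1,0.1,0.05]]' --delta_rot '[[0,0,0],[0,0,0],[0,0,0],[0,0,0],[0,0,0],[0,0,0],[0,0,0],[0,0,0]]' --jaw '[4,1,0,0,0,0,0,0]'

```text
clock: 4.25
ee_pos: [0.5002, -0.0031, 0.0765]
ee_rot: [-0.703, 0.703, 0.075, -0.074]
ft_force: [-0.4, -0.2, 5.8]
opening: 0.152
```

```bash
python3 go.py .5 -.003 .076 102.5
```

```text
t 4.25 pos [ 0.5002 -0.0031  0.0765] F [-0.4 -0.2  5.8] open 0.152 q [-0.17  0.35 -0.44  0.78  0.   -0.38]
shift cm [-0.02  0.05  0.01] rot [ 0.    -0.007  0.   ]
```

The opening of 0.152 (about 13 mm) fits the 14 mm bar. I lift straight up, slowly over the pins.

Call:
carry_out --xyz '[[0,-0.3,0],[0,-0.8,0],[0,-1.4,0],[0,-2.2,0],[0,-3.5,0],[0,-5.5,0],[0,-8,0],[0,-10,0]]' --delta_rot '[[0,0,0],[0,0,0],[0,0,0],[0,0,0],[0,0,0],[0,0,0],[0,0,0],[0,0,0]]' --jaw '[0,0,0,0,0,0,0,0]'

```text
clock: 5.25
ee_pos: [0.5002, -0.0031, 0.178]
ee_rot: [-0.703, 0.703, 0.075, -0.074]
ft_force: [0.1, -0.6, -2.2]
opening: 0.154
```

```bash
python3 - <<'E'
from h import *
for n in('scene','top'):
    cv2.imwrite(f'pics/{n}2.png',viewer.camera(n)[:,:,::-1])
E
python3 go.py .4647 -.343 .18 13.5
```

```text
t 5.35 pos [ 0.5011 -0.0032  0.1786] F [ 0.2 -0.1 -2.2] open 0.151 q [-0.17  0.26 -0.27  1.04  0.   -0.38]
shift cm [-10.68  -0.13 -32.46] rot [-0.002  1.546  0.004]
```

View pics/scene2.png

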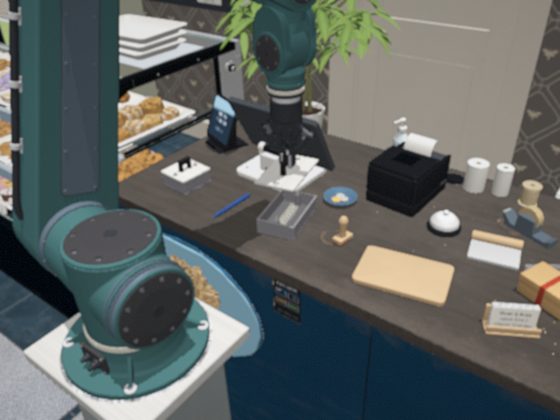

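The plate is up and level in the grip at about (285,170), with the box open below it. The measured weight is 2.2 N, which fits. I carry it across while turning it about 90°, so its long side follows the board's.

Call:
carry_out --xyz '[[-0.7,0,-2],[-1.4,0,-4],[-2.1,0,-6.3],[-2.8,0,-8.6],[-3.5,0,-10.9],[-4.2,0,-13.2],[-5,0,-15.5],[-5.8,0,-17.8]]' --delta_rot '[[0,0.08,0],[0,0.18,0],[0,0.28,0],[0,0.38,0],[0,0.48,0],[0,0.58,0],[0,0.68,0],[0,0.78,0]]' --jaw '[0,0,0,0,0,0,0,0]'

```text
clock: 6.35
ee_pos: [0.4804, -0.1899, 0.1757]
ee_rot: [0.678, -0.678, 0.2, -0.199]
ft_force: [0.6, 0.1, -3.0]
opening: 0.153
```

```bash
python3 go.py .4647 -.343 .18 11.5
```

```text
t 6.35 pos [ 0.4804 -0.1899  0.1757] F [ 0.6  0.1 -3. ] open 0.153 q [-0.53  0.29 -0.23  1.05 -0.    0.04]
shift cm [  6.97  -0.43 -13.72] rot [ 0.     0.798 -0.001]
```

Call:
carry_out --xyz '[[1,0,-2],[2,0,-4],[3,0,-6],[4,0,-8],[5,0,-10],[6,0,-12],[6.9,0,-13.6],[6.9,0,-13.6]]' --delta_rot '[[0,0.1,0],[0,0.22,0],[0,0.34,0],[0,0.46,0],[0,0.58,0],[0,0.7,0],[0,0.8,0],[0,0.8,0]]' --jaw '[0,0,0,0,0,0,0,0]'

```text
clock: 7.35
ee_pos: [0.4653, -0.3418, 0.1755]
ee_rot: [0.548, -0.548, 0.448, -0.447]
ft_force: [0.4, 0.4, -2.6]
opening: 0.156
```

```bash
python3 - <<'E'
from h import *
for n in('scene','top'):
    cv2.imwrite(f'pics/{n}3.png',viewer.camera(n)[:,:,::-1])
E
python3 go.py .4647 -.343 .05 11.5
```

```text
t 7.45 pos [ 0.4654 -0.3405  0.1758] F [ 0.6 -0.2 -2.3] open 0.15 q [-0.77  0.38 -0.08  1.11  0.    0.59]
shift cm [ 0.24 12.58 -0.11] rot [ 0.     0.003 -0.001]
```

View pics/scene3.png

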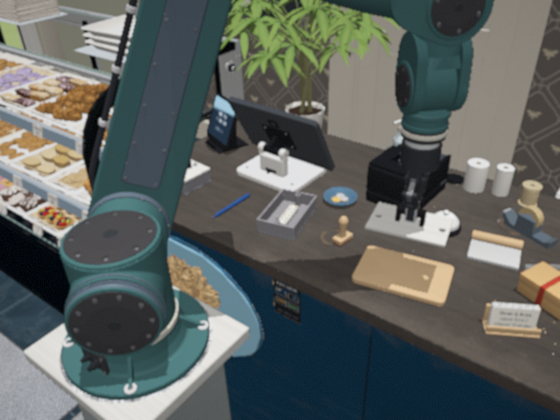

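View pics/top3.png

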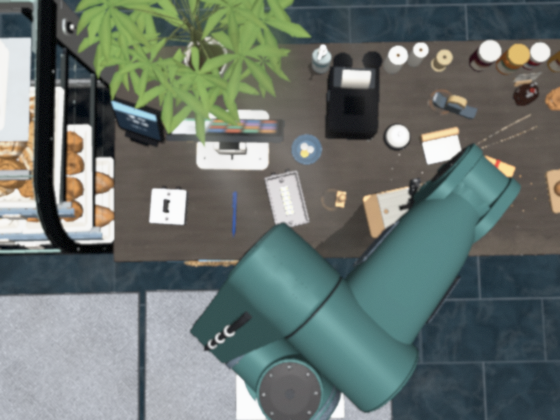

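The plate hangs level above the board, with plate centre about (408,222) in the scene view and the board unmoved at (404,273). The plate's underside is 36.5 mm below the TCP, so I expect contact at TCP z ≈ 0.0505. I descend to just above that.

Call:
carry_out --xyz '[[0.2,1.5,-0.1],[0.2,3.5,-0.1],[0.2,5.5,-0.1],[0.2,7.5,-0.1],[0.2,9.2,-0.1],[0.2,10.6,-0.1],[0.2,11.5,-0.1],[0.2,11.8,-0.1]]' --delta_rot '[[0,0,0],[0,0,0],[0,0,0],[0,0,0],[0,0,0],[0,0,0],[0,0,0],[0,0,0]]' --jaw '[0,0,0,0,0,0,0,0]'

```text
clock: 8.45
ee_pos: [0.4649, -0.343, 0.0578]
ee_rot: [0.548, -0.548, 0.447, -0.447]
ft_force: [-0.3, 0.7, -1.5]
opening: 0.153
```

```bash
python3 go.py .4647 -.343 .0505 11.5;python3 - <<'E'
from h import *
im=viewer.camera('scene')[:,:,::-1]
cv2.imwrite('pics/z4.png',cv2.resize(im[190:310,340:480],None,fx=5,fy=5,interpolation=cv2.INTER_CUBIC))
E
```

```text
t 8.45 pos [ 0.4649 -0.343   0.0578] F [-0.3  0.7 -1.5] open 0.153 q [-0.78  0.48 -0.27  0.82 -0.    0.59]
shift cm [-0.    0.73 -0.02] rot [ 0.     0.002 -0.   ]
```

View pics/z4.png

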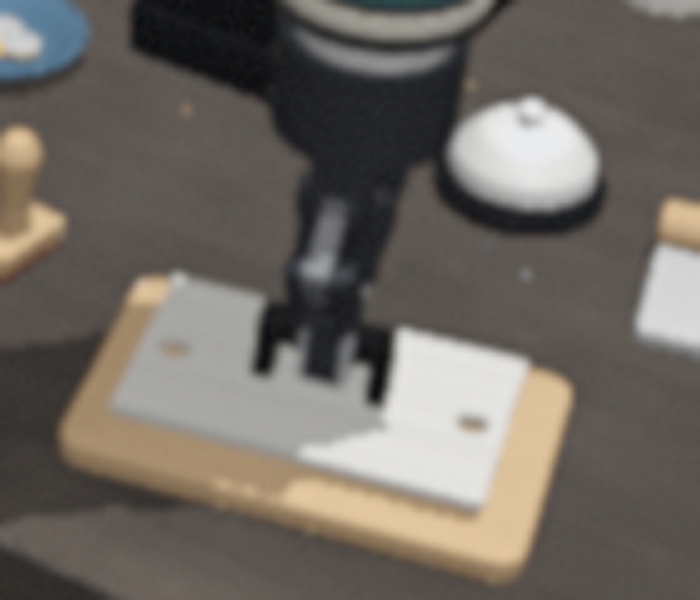

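The plate is level, aligned with the board and centred just above it. I lower it in small steps until the force shows contact.

Call:
carry_out --xyz '[[0,0.2,0],[0,0.4,0],[0,0.5,0],[0,0.6,0],[0,0.65,0]]' --delta_rot '[[0,0,0],[0,0,0],[0,0,0],[0,0,0],[0,0,0]]' --jaw '[0,0,0,0,0]'

```text
clock: 9.12
ee_pos: [0.4651, -0.3432, 0.0518]
ee_rot: [-0.548, 0.548, -0.447, 0.447]
ft_force: [0.2, -0.2, -1.5]
opening: 0.153
```

Call:
carry_out --xyz '[[0,0.05,0],[0,0.1,0]]' --delta_rot '[[0,0,0],[0,0,0]]' --jaw '[0,0]'

```text
clock: 9.38
ee_pos: [0.4651, -0.3432, 0.0508]
ee_rot: [-0.548, 0.548, -0.447, 0.447]
ft_force: [0.2, 0.2, -1.3]
opening: 0.153
```

Call:
carry_out --xyz '[[0,0.05,0],[0,0.05,0]]' --delta_rot '[[0,0,0],[0,0,0]]' --jaw '[0,0]'

```text
clock: 9.62
ee_pos: [0.4651, -0.3432, 0.0505]
ee_rot: [-0.548, 0.548, -0.447, 0.447]
ft_force: [-1.9, 1.3, 3.6]
opening: 0.151
```

Call:
carry_out --xyz '[[0,0.05,0],[0,0.05,0]]' --delta_rot '[[0,0,0],[0,0,0]]' --jaw '[0,0]'

```text
clock: 9.88
ee_pos: [0.4651, -0.3432, 0.0505]
ee_rot: [-0.548, 0.548, -0.447, 0.447]
ft_force: [-3.5, 3.0, 11.9]
opening: 0.151
```

There is firm contact at z = 0.0505, exactly as predicted. I release and then withdraw straight up.

Call:
carry_out --xyz '[[0,-0.05,0],[0,-0.05,0],[0,-0.05,0],[0,-0.05,0],[0,-0.05,0],[0,-0.05,0],[0,-0.05,0]]' --delta_rot '[[0,0,0],[0,0,0],[0,0,0],[0,0,0],[0,0,0],[0,0,0],[0,0,0]]' --jaw '[1.3,1.6,2.2,3,4,5,5]'

```text
clock: 10.75
ee_pos: [0.465, -0.3432, 0.0503]
ee_rot: [0.548, -0.548, 0.447, -0.447]
ft_force: [-0.3, 0.2, 0.5]
opening: 0.585
```

Call:
carry_out --xyz '[[0,-0.5,0],[0,-1.5,0],[0,-3,0],[0,-5.5,0],[0,-9,0],[0,-13,0],[0,-16,0],[0,-18,0]]' --delta_rot '[[0,0,0],[0,0,0],[0,0,0],[0,0,0],[0,0,0],[0,0,0],[0,0,0],[0,0,0]]' --jaw '[5,5,5,5,5,5,5,5]'

```text
clock: 11.75
ee_pos: [0.4652, -0.3433, 0.233]
ee_rot: [-0.548, 0.548, -0.446, 0.448]
ft_force: [0.5, -0.1, -0.5]
opening: 0.59
```

```bash
python3 go.py .35 -.2 .23 11.5;python3 - <<'E'
from h import *
p=viewer.camera_params('scene')
im=viewer.camera('scene')[:,:,::-1].copy()
cv2.imwrite('pics/scene5.png',im)
hsv=cv2.cvtColor(im,cv2.COLOR_BGR2HSV)
C=np.array([.4647,-.343,0]);a=np.radians(11.5);ex=np.array([np.cos(a),np.sin(a),0]);ey=np.array([-ex[1],ex[0],0])
z=cv2.resize(im[190:310,340:480],None,fx=5,fy=5,interpolation=cv2.INTER_CUBIC)
for s in(-1,1):
  for t in(-1,1):
    for X,c in((C+ex*.05*s+ey*.08*t+[0,0,.019],(0,0,255)),(C+ex*.065*s+ey*.1*t+[0,0,.014],(255,0,0))):
      q=(proj(p,X)-[340,190])*5+2;cv2.circle(z,tuple(int(v) for v in q),4,c,1)
cv2.imwrite('pics/z5.png',z)
E
```

```text
t 11.75 pos [ 0.4652 -0.3433  0.233 ] F [ 0.5 -0.1 -0.5] open 0.59 q [-0.78  0.36  0.04  1.25 -0.    0.59]
shift cm [-16.35   0.26  -8.41] rot [-0.001  0.001  0.002]
```

View pics/scene5.png

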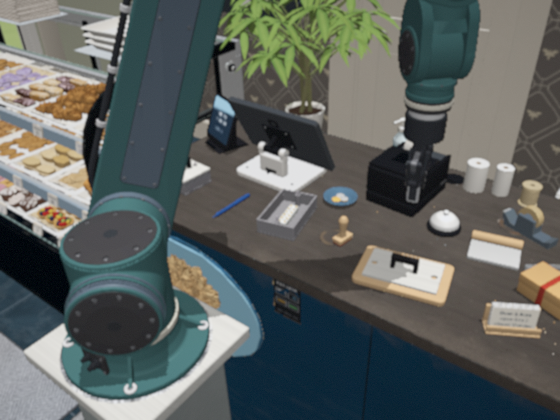

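View pics/z5.png

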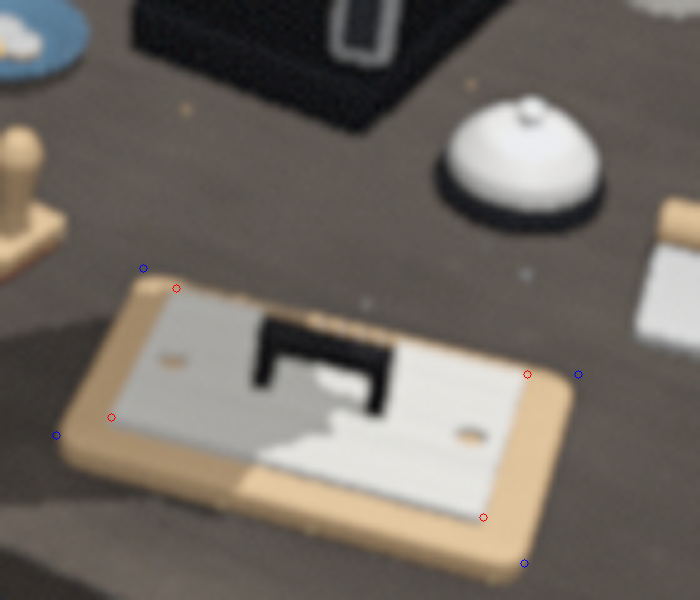

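The plate lies flat on the board, handle up. Its corners (red) match where I expected them for a centred plate, with wood showing on all sides. The gripper is clear.

```bash
python3 - <<'E'
from bench import job_done
print(job_done())
E
```

```text
the job is handed in; nothing more can be done
None
```

I took the long cover by its handle, lifted it straight off its pins and carried it clear over the stamp that stands between box and board. I turned it about 90° so its long side follows the board's, then set it down handle up on the middle of the board. I opened the gripper and withdrew straight up, then handed the job in at about 12 s.

**Set-down:** contact came at TCP z = 0.0505, the height predicted. The vertical force reached about 12 N before release and dropped to about 0.5 N after opening.

**Last picture:** the plate lies flat, and its corners match the centred pose to within about 1–2 pixels. The box is open with its terminals visible, and the board had not visibly moved.

**Limits and disagreements:**
- The final check used the scene camera only.
- In that picture the arm hides part of the square box. The gripper never went near its cover, and the part that shows looks unchanged.
- My first handle measurement used the wrong height, which put it about 4 mm off in x; I corrected this before moving.
- The corrected handle and plate centres still differed by about 2 mm, so I used their mean.

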